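# Start the timers of the two filled moulds

## Task

The tiles in the six-sided mould and in the round mould are ready to set, so start their timers: with the closed fingertips gently press the round start button of the timer in front of each of these two moulds fully down, where it stays, and withdraw. Leave the clear bars and the square mould's timer unpressed, and do not pick up, shift or knock any timer, mould or other thing.

Things in the scene. Friction and masses are not known exactly. Their poses are not given: they have to be found in the camera images.
- mould_hex: six-sided white plastic mould, 108 mm across its flats (125 mm over its corners), 28 mm high, walls 6 mm, with a brown tile in it; loose on the table, 0.4 kg. Origin: centre of its underside, z up
- mould_round: round white plastic mould, 112 mm in diameter, 28 mm high, walls 6 mm, with a brown tile in it; loose, 0.4 kg. Origin: centre of its underside, z up
- mould_square: square white plastic mould, 104 mm by 104 mm, 28 mm high, walls 6 mm, empty; loose, 0.4 kg. Origin: centre of its underside, z up
- timer_hex: timer in front of (robot's side of) the six-sided mould, centres 125 to 140 mm apart. All three are alike: loose white case, 0.2 kg, 70 mm deep (own x), 84 wide (own y), 22 high; dark display on the far half; on the half towards the robot a round start button and a narrow clear bar, both grey. Origin: centre of underside; own x roughly away from the robot, own y to its left, z up
- start_hex_top (a point): centre of the top face of the round start button, 24 mm in diameter, of the timer of the six-sided mould. It lies at (-14, +23, +31) mm in the timer's frame while up: 9 mm proud of the case
- start_hex (a joint): travel of that start button: 0 = up, 0.005 m = fully down (top face then 4 mm proud of the case). It moves straight down under about 2.5 N over the whole travel, and stays where it is left. Once it is down, its cushioned cap yields up to 3 mm more (4 N to start, 11 N at the hard stop) and springs back
- clear_hex_top (a point): centre of the top face of the clear bar, 26 mm (own x) by 8 mm (own y), 4 mm proud of the case, of the timer of the six-sided mould. It lies at (-14, -23, +26) mm in the timer's frame, 46 mm beside the start button
- clear_hex (a joint): travel of that clear bar: 0 = up, 0.003 m = fully down; sprung, 1 N to start and 2.5 N fully down, and it springs back. Not to be pressed
- timer_round: timer in front of (robot's side of) the round mould, centres 125 to 140 mm apart. All three are alike: loose white case, 0.2 kg, 70 mm deep (own x), 84 wide (own y), 22 high; dark display on the far half; on the half towards the robot a round start button and a narrow clear bar, both grey. Origin: centre of underside; own x roughly away from the robot, own y to its left, z up
- start_round_top (a point): centre of the top face of the round start button, 24 mm in diameter, of the timer of the round mould. It lies at (-14, +23, +31) mm in the timer's frame while up: 9 mm proud of the case
- start_round (a joint): travel of that start button: 0 = up, 0.005 m = fully down (top face then 4 mm proud of the case). It moves straight down under about 2.5 N over the whole travel, and stays where it is left. Once it is down, its cushioned cap yields up to 3 mm more (4 N to start, 11 N at the hard stop) and springs back
- clear_round_top (a point): centre of the top face of the clear bar, 26 mm (own x) by 8 mm (own y), 4 mm proud of the case, of the timer of the round mould. It lies at (-14, -23, +26) mm in the timer's frame, 46 mm beside the start button
- clear_round (a joint): travel of that clear bar: 0 = up, 0.003 m = fully down; sprung, 1 N to start and 2.5 N fully down, and it springs back. Not to be pressed
- timer_square: timer in front of (robot's side of) the square mould, centres 125 to 140 mm apart. All three are alike: loose white case, 0.2 kg, 70 mm deep (own x), 84 wide (own y), 22 high; dark display on the far half; on the half towards the robot a round start button and a narrow clear bar, both grey. Origin: centre of underside; own x roughly away from the robot, own y to its left, z up
- start_square_top (a point): centre of the top face of the round start button, 24 mm in diameter, of the timer of the square mould. It lies at (-14, +23, +31) mm in the timer's frame while up: 9 mm proud of the case
- start_square (a joint): travel of that start button: 0 = up, 0.005 m = fully down (top face then 4 mm proud of the case). It moves straight down under about 2.5 N over the whole travel, and stays where it is left. Once it is down, its cushioned cap yields up to 3 mm more (4 N to start, 11 N at the hard stop) and springs back
- clear_square_top (a point): centre of the top face of the clear bar, 26 mm (own x) by 8 mm (own y), 4 mm proud of the case, of the timer of the square mould. It lies at (-14, -23, +26) mm in the timer's frame, 46 mm beside the start button
- clear_square (a joint): travel of that clear bar: 0 = up, 0.003 m = fully down; sprung, 1 N to start and 2.5 N fully down, and it springs back. Not to be pressed
- beaker: clear mug-shaped measuring beaker, 84 mm in diameter, 100 mm high, loose, standing beyond the moulds. Origin: centre of its underside
- jar: clear jar with a steel cap, 68 mm in diameter, 85 mm high, loose, standing beyond the moulds. Origin: centre of its underside
- spatula: spatula 200 mm long, lying flat to the right of the moulds (seen from the robot). Origin: on the table under its middle; own x runs from the handle to the blade
There are look-alikes about, which are no part of the job. What is shaped like the timer_round but blue is not meant. Leave any blue look-alike of the timer_hex alone.

How it is judged (in metres and radians):
At the end, for the whole second after the job is handed in: Start buttons of the six-sided and round moulds' timers more than 3.5 mm down (of 5); the square mould's start button and all clear bars up (within 1.5 mm); every timer, mould and other thing within 20 mm of where it stood, timers flat on the table and at rest (value of joint each of start_hex, start_round above 0.0035 m and value of joint each of start_square, clear_hex, clear_round, clear_square below 0.0015 m and distance of each of timer_hex, timer_round, timer_square, mould_hex, mould_round, mould_square, beaker, jar, spatula from where it was at the start of the episode below 0.02 m and height (world z) of each of timer_hex, timer_round, timer_square below 0.006 m and linear speed of each of timer_hex, timer_round, timer_square below 0.02 m/s); the robot touches nothing.
It fails at once if the start button of the square mould's timer is pressed (more than 1.5 mm) (value of joint start_square above 0.0015 m).
It fails at once if a clear bar is pressed (more than 1.5 mm) (value of joint any of clear_hex, clear_round, clear_square above 0.0015 m).
It fails at once if a timer or a mould is lifted (more than 8 mm) or tipped (more than 0.2 rad) (height (world z) of any of timer_hex, mould_hex, timer_round, mould_round, timer_square, mould_square above 0.008 m or angle between any of timer_hex, mould_hex, timer_round, mould_round, timer_square, mould_square's own z axis and vertical above 0.2 rad).
It fails at once if a timer, a mould, the beaker, the jar or the spatula is shifted or lifted by more than 20 mm (distance of any of timer_hex, timer_round, timer_square, mould_hex, mould_round, mould_square, beaker, jar, spatula from where it was at the start of the episode above 0.02 m).
It fails at once if the robot presses a timer harder than 40 N: not gently (contact force between any of the arm, the fingers and timer_hex above 40 N or contact force between any of the arm, the fingers and timer_round above 40 N or contact force between any of the arm, the fingers and timer_square above 40 N).
It also fails if it takes over 38 s, if anything falls off the work surface, if the arm or the gripper's body presses on something with over 40 N, if the wrist force passes 120 N, or if a joint passes its speed limit or range.

## Robot

A 6-joint arm with a two-finger parallel gripper is mounted at the origin on the work surface. World frame = base frame: x ahead of the robot, y to its left, z up, the work surface at z = 0. Lengths are in mm, angles in rad, forces in N, time in s.
With the tool pointing down it reaches from about 350 to 925 mm from the base axis. Payload 6.4 kg.
Tool frame: the origin (TCP) lies midway between the tips of the shut fingers; the grasp point (between the pads) lies 19 mm behind it (grip_depth is the distance from the TCP to the grasp point, in mm); z points along the fingers, y is the line along which they close (so a half turn about z gives the same grasp; the last joint's range is limited). The gripper opens to 85 mm and grips with 20 to 120 N. Pads are 22 mm wide; open, the fingers measure 114 mm over their backs; the gripper's body (76 mm by 85 mm) begins 54 mm behind the grasp point. The pads swing forward as they close: fully open they stand 13 mm farther back than shut.
Start: joints at [1.013, 0.245, 1.558, -0, 1.339, -0.174], TCP at [243.388, 602.724, 231.29] pointing down, gripper open.
Joint ranges: [-3.13, 3.13], [-1.02, 2.26], [0.13, 2.54], [-0.95, 4.09], [0.21, 2.88], [-2.74, 2.74]. Speed limits (rad/s): [2.57, 2.57, 3.14, 3.14, 3.14, 3.14].

## Interface

Orientations are given as a rotation vector (axis times angle).
In Python, from cell import reach, line_to, set_joints, gripper_to, pause, solve_ik, capture, PlanningError, sign_off, get_time, get_q, get_joint_vel, get_joint_efforts, get_eef_pos, get_tcp_rot, get_ft_force, get_ft_torque, get_gripper_width, get_finger_force, grip_depth gives the robot as it stands. The module is installed in compiled form; this text tells all that it offers. Calls block until the motion is done:
- reach(position, orientation): joint-space move of the TCP to a pose.
- line_to(position, ori=None, feed=150, guard=None): straight line of the TCP; ori=None keeps the orientation; feed is the mean speed in mm/s. With guard (N) it stops when the force on the tool has changed by that much, and returns True; else False.
- set_joints(angles): joint-space move.
- gripper_to(opening, strength=None): opening from 0.0 (shut) to 1.0 (fully open); strength is the grip in N (None keeps the last); returns when the fingers have stopped.
- pause(seconds).
- solve_ik(position, orientation): joint angles nearest the present ones, or None.
- capture(name): name is "scene" or "top" or "wrist"; returns a dict with "img" (420x560x3 uint8, blue, green, red), "fx", "fy", "cx", "cy" (pixels), "position" and "attitude" of the camera in the world. Camera axes: x right, y down, z forward; pixel columns grow to the right and rows downward; lengths in mm; the calibration is good to about 2 mm. A picture is of the moment at which its call begins. There is no depth.
A pose or a line that the arm cannot do raises PlanningError and nothing moves.
- sign_off(): hands the job in; it is judged then, once.
Readings, each from a call of its own:
- get_time(): time.
- get_q(): joint angles.
- get_joint_vel(): joint speeds.
- get_joint_efforts(): joint torques, N m.
- get_eef_pos(): TCP position.
- get_tcp_rot(): TCP orientation.
- get_ft_force(): force on the tool from outside, world axes, zero at the start.
- get_ft_torque(): the same for the moment, N m.
- get_gripper_width(): opening from 0.0 (shut) to 1.0 (fully open).
- get_finger_force(): force on a finger pad.
Only numpy, scipy, OpenCV 4.12 (cv2) and the standard library are available. Lean on these libraries where they do the work, as an engineer would, in place of code of your own. Each camera call takes 0.05 s, during which the arm holds its last target. There are 200 camera calls.

## Working session

There is one attempt and no reset: what is moved stays moved. The work goes in short steps, each a Python script; the robot and the scene stay as the last script left them, time stands still between calls to the robot, and variables do not carry over. Pictures are saved under pics/ and viewed, at most 10 in all, crops included, and the job is handed in when it is done.

```bash
mkdir -p pics
cat > h.py <<'E'
import numpy as np, cv2
from cell import *
from scipy.spatial.transform import Rotation as R
def camR(c):
    a=np.array(c["attitude"],float)
    return a if a.shape==(3,3) else (R.from_rotvec(a) if a.size==3 else R.from_quat(a)).as_matrix()
def ray(c,u,v,z):
    d=camR(c)@np.array([(u-c["cx"])/c["fx"],(v-c["cy"])/c["fy"],1]); p=np.array(c["position"],float)
    return p+d*(z-p[2])/d[2]
def proj(c,P):
    q=camR(c).T@(np.array(P,float)-c["position"]); return c["fx"]*q[0]/q[2]+c["cx"],c["fy"]*q[1]/q[2]+c["cy"]
E
python3 - <<'E'
from h import *
import pickle
for n in("top","scene"):
    c=capture(n); pickle.dump(c,open(n+".pkl","wb")); cv2.imwrite(f"pics/{n}.png",cv2.resize(c["img"],(800,600),interpolation=cv2.INTER_CUBIC))
    print(n,c["position"],c["attitude"],c["fx"],c["cx"],c["cy"])
print(get_tcp_rot(),get_time())
E
```

```text
top [ 327.60101852  -17.77898537 1142.81781879] [-2.15890418  2.05257025 -0.21941143] 403.29086641844276 275.1561634211468 208.02118116294795
scene [1349.95243049 -457.82052307  720.91615005] [-1.97307285 -1.12903092  0.578528  ] 471.0279318051132 282.85052080013054 211.42641422375056
[-5.99042250e-01 -3.08333967e+00  2.57929294e-03] 0.1
```

View pics/top.png

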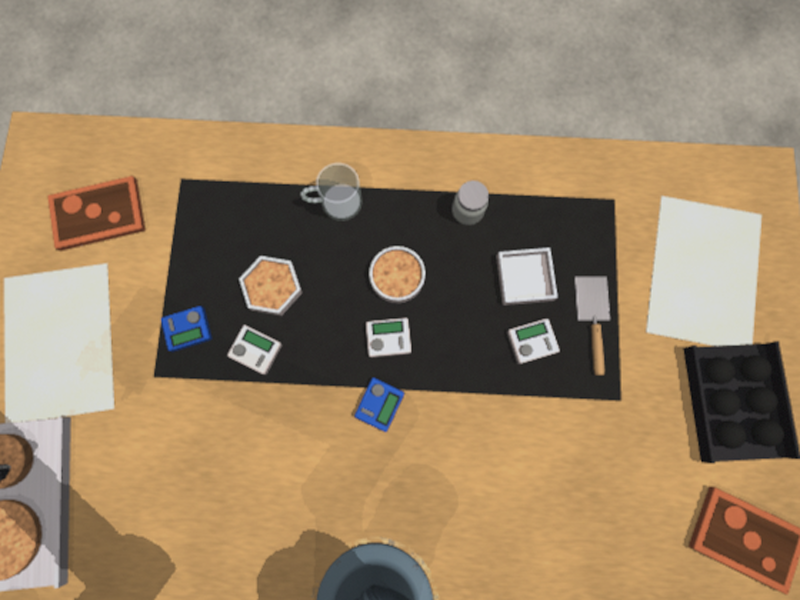

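View pics/scene.png

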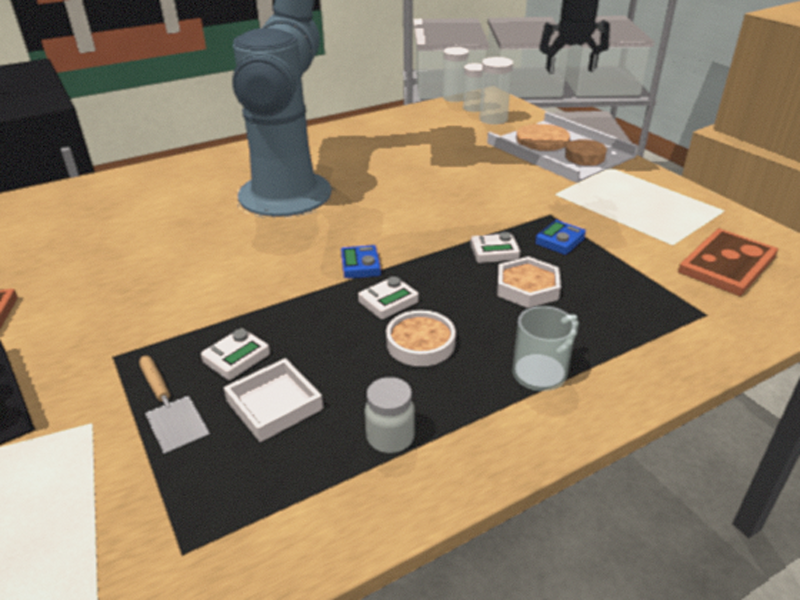

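The top view shows the hex timer at about (255,349), with its start button at (238,349). The round timer is at (388,337), with its button at (377,345). I'll enlarge this area.

Run:
```python
from h import *
import pickle
c=pickle.load(open("top.pkl","rb"))
cv2.imwrite("pics/crop.png",cv2.resize(c["img"][215:270,150:300],None,fx=5.3333,fy=5.3333,interpolation=cv2.INTER_CUBIC))
for n,U,V in(("hex",238,349),("round",377,345),("mh",270,285),("mr",397,273)): print(n,ray(c,(U+.5)*.7-.5,(V+.5)*.7-.5,31))
```

```text
hex [450.71857603 289.95415761  31.        ]
round [472.08132579  21.47755858  31.        ]
mh [580.8329089  240.24261951  31.        ]
mr [618.09153426 -10.18317429  31.        ]
```

View pics/crop.png

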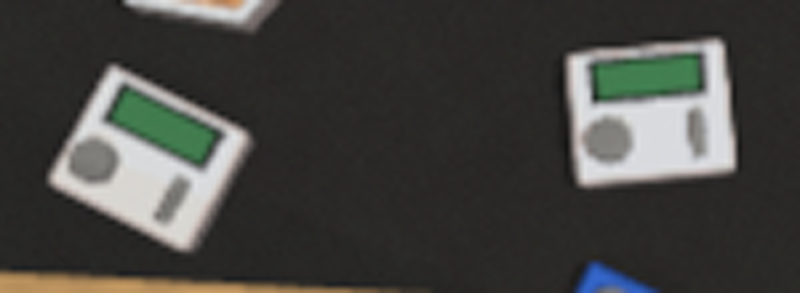

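```bash
cat >> h.py <<'E'
r=np.array([-.599042,-3.083340,0]); DOWN=r/np.linalg.norm(r)*np.pi
E
python3 - <<'E'
from h import *
import pickle
c=pickle.load(open("top.pkl","rb"))
P={n:ray(c,150+(U+.5)/5.3333-.5,215+(V+.5)/5.3333-.5,31) for n,U,V in(("hex",93,161),("round",608,140))}
print(P)
p=P["hex"]; gripper_to(0.0)
reach([p[0],p[1],150],DOWN); pause(.2)
print(get_time(),get_eef_pos(),get_gripper_width(),get_ft_force())
w=capture("wrist"); pickle.dump(w,open("w1.pkl","wb")); im=w["img"].copy()
print(w["position"],w["attitude"],[proj(w,q) for q in (p,get_eef_pos())])
cv2.imwrite("pics/w1.png",cv2.resize(im,(800,600),interpolation=cv2.INTER_CUBIC))
E
```

```text
{'hex': array([449.05374777, 288.15939656,  31.        ]), 'round': array([473.46746441,  21.98778434,  31.        ])}
2.5 [448.89766706 288.96728709 150.23387587] 0.00030258149400528027 [-0.2223932   0.00359628  0.23791471]
[387.63423431 315.01093498 292.95178523] [2.41507253 1.6330411  0.21812938] [(np.float64(272.2049261327599), np.float64(207.5938391670956)), (np.float64(271.4804836235503), np.float64(276.11518346229474))]
```

View pics/w1.png

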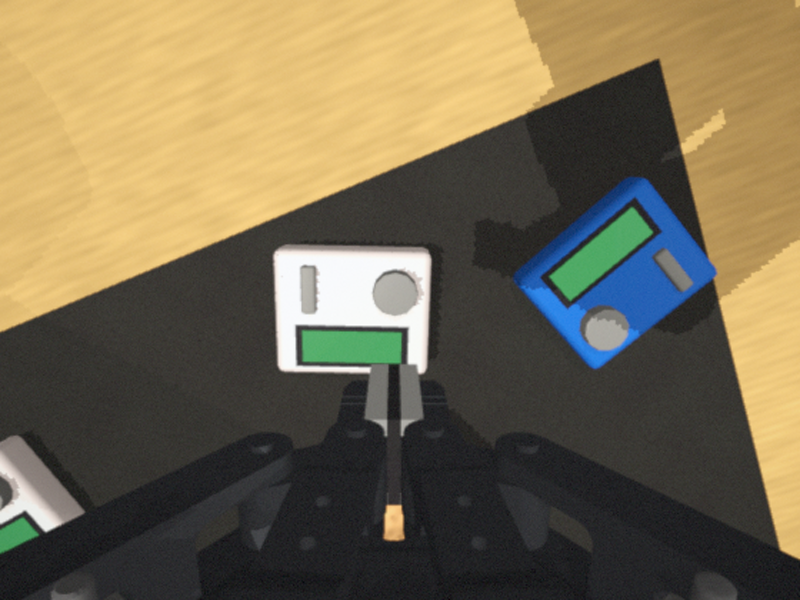

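The wrist view shows the hex timer's start button at (395,292), about 2 mm from my estimate, with the tips lined up laterally with it. I'll average the two estimates and press with a guard.

```bash
cat >> h.py <<'E'
def press(x,y):
    line_to([x,y,45],DOWN,feed=100); pause(.2); f0=np.array(get_ft_force())
    hit=line_to([x,y,24],DOWN,feed=10,guard=6.5)
    z=get_eef_pos(); f=np.array(get_ft_force())-f0; print("hit",hit,z,f,get_time())
    return hit,z[2]
E
python3 - <<'E'
from h import *
import pickle
w=pickle.load(open("w1.pkl","rb"))
a=ray(w,(395.5)*.7-.5,(292.5)*.7-.5,31); b=np.array([449.05,288.16,31]); m=(a+b)/2; print(a,m)
hit,z=press(m[0],m[1])
if z>28 or not hit: print("check")
else:
    line_to([m[0],m[1],150],feed=120); pause(.2)
    w=capture("wrist"); cv2.imwrite("pics/w2.png",cv2.resize(w["img"],(800,600)))
    reach([473.5,22,150],DOWN); pause(.2); w=capture("wrist"); pickle.dump(w,open("w3.pkl","wb"))
    print(get_time(),np.array(proj(w,[473.47,21.99,31]))/.7)
    cv2.imwrite("pics/w3.png",cv2.resize(w["img"],(800,600)))
E
```

```text
[447.82897049 291.96050964  31.        ] [448.43948525 290.06025482  31.        ]
hit True [448.4606022  290.07056311  25.26135647] [-1.27600643 -0.84204674  5.3200374 ] 5.7917
8.5333 [388.39540442 296.54057886]
```

View pics/w2.png

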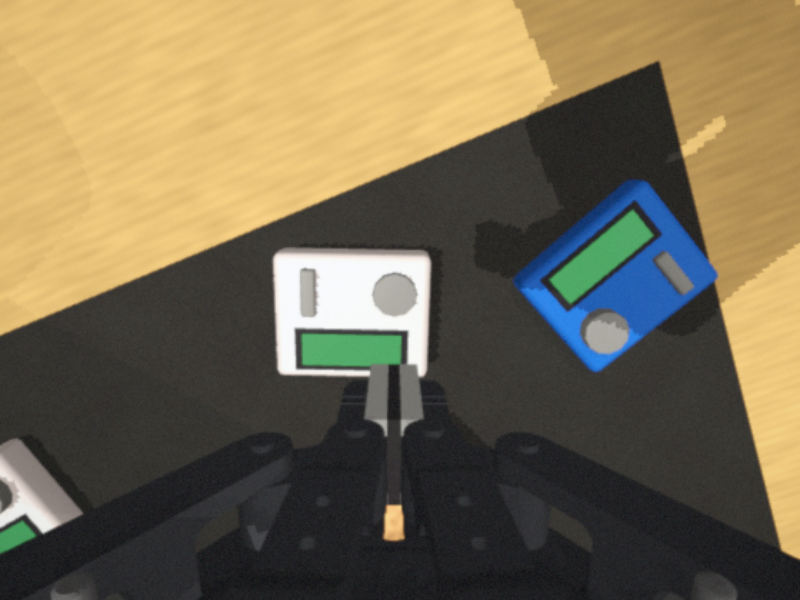

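View pics/w3.png

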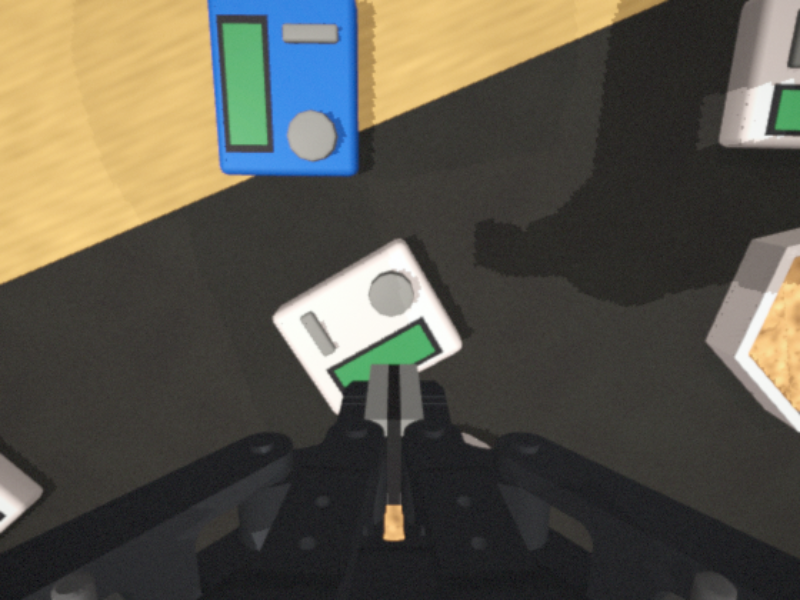

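After the press, the hex button's shadow has shrunk, so it is down (TCP 25.3 mm, 5.3 N, so into the cushion), and the timer hasn't moved. The round timer's button is at (391,293), within about 2 mm of the prediction.

Run:
```python
from h import *
import pickle
w=pickle.load(open("w3.pkl","rb"))
a=ray(w,(391.5)*.7-.5,(293.5)*.7-.5,31); m=(a+np.array([473.47,21.99,31]))/2; print(a,m)
hit,z=press(m[0],m[1])
line_to([m[0],m[1],150],feed=120); pause(.2)
w=capture("wrist"); cv2.imwrite("pics/w4.png",cv2.resize(w["img"],(800,600))); print(get_time())
```

```text
[472.07063329  23.88855435  31.        ] [472.77031665  22.93927717  31.        ]
hit True [472.75897091  22.93878049  25.15786104] [-1.65431639  0.88748534  5.65330458] 11.775
13.2167
```

View pics/w4.png

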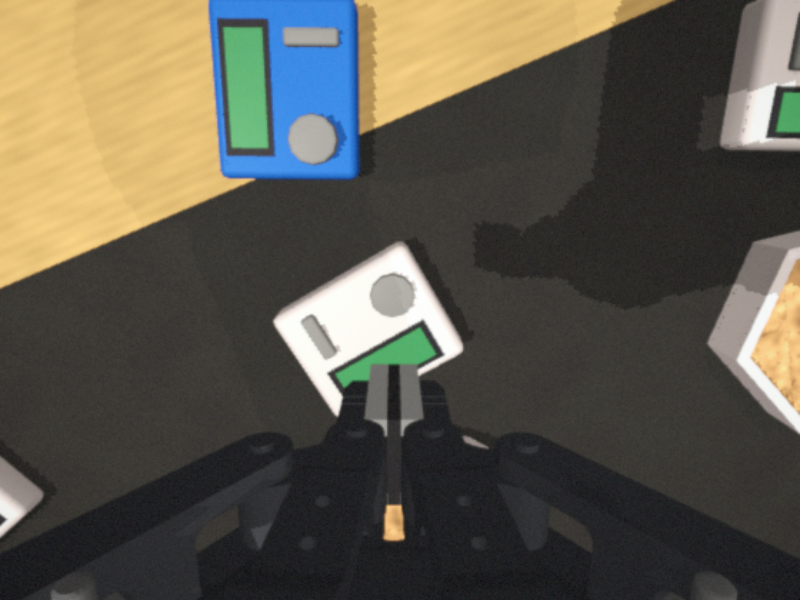

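The round timer's button at (392,296) is down, with almost no shadow left. The timer hasn't moved and the arm is clear.

```bash
python3 -c "
from cell import *
print(sign_off(),get_time())"
```

```text
the job is handed in; nothing more can be done
the job is handed in; nothing more can be done
```

I pressed the start buttons of the six-sided and round moulds' timers fully down, withdrew the arm and handed the job in; neither timer shifted in the wrist views, and the last clock reading before hand-in was 13.2 s of the 38 s allowed.

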